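Re-zero the spice mill and lock its setting

ROBOT

A 6-joint arm with a two-finger parallel gripper is mounted at the origin on the work surface. World frame = base frame: x ahead of the robot, y to its left, z up, the work surface at z = 0. Lengths are in mm, angles in degrees, forces in N, time in s.
With the tool pointing down it reaches from about 350 to 925 mm from the base axis. Payload 6.4 kg.
Tool frame: the origin (TCP) lies on the mounting face of the last link; the fingertips stand 173 mm ahead of it and the grasp point (between the pads) lies 155 mm ahead of it; z points along the fingers, y is the direction in which the jaws open and shut (so a half turn about z gives the same grasp; the last joint's range is limited). The gripper opens to 85 mm and grips with 20 to 120 N. Pads are 22 mm wide; open, the fingers measure 114 mm over their backs; the gripper's body (76 mm by 85 mm) begins 54 mm behind the grasp point. The pads swing forward as they close: fully open they stand 13 mm farther back than shut.
Start: joints at [-85.548, 14.043, 89.255, -0, 76.702, -9.975], TCP at [161.95, -629.514, 404.69] pointing down, gripper open.
Joint ranges: [-179.41, 179.41], [-58.25, 129.5], [7.25, 145.43], [-54.29, 234.29], [11.92, 165.04], [-157.13, 157.13]. Speed limits (degrees/s): [147.25, 147.25, 180, 180, 180, 180].

INTERFACE

Orientations are given as a 3x3 rotation matrix whose columns are the frame's x, y, z axes.
In Python, from rig import sensors, cams, robot gives the robot as it stands.
- The arm moves only by the shell command python3 -m creep 'ROWS' [OPENING] [FORCE]. ROWS is JSON, a list of rows, each a list of 2 entries, a list of its own where there are three numbers: the shift along the tool's x, y, z in units of 30 mm (1.0 is 30 mm), then the turn about the tool's z in units of 5 degrees (1.0 is 5 degrees). A call has 1 to 5 rows; each row is the pose to reach, as a shift and turn from the pose commanded when the call began, along the tool's axes at that moment; what a row does not reach only later rows make up. A row lasts 1/8 s, in which the tool goes at most 62.5 mm and 10.7 degrees, less where a joint would pass 70% of its speed; a pose out of reach is approached as far as the arm can. A call with a gripper value outside its range is refused whole. OPENING is the finger opening in mm, from 0 to 85.4, set as the call begins (- or left out, the last holds). The fingers move at their own pace and stop on an object; FORCE is the grip in N (left out, the last holds). Time passes only in rows, so rows that repeat a pose let the fingers close. It gives the time, the measured TCP pose, the force and the opening at its end, in the units of the state.
- sensors.get_obs(): the state, without advancing time (a new reading comes with each control period).
- cams.snapshot(name): name is "scene" or "top"; returns a dict with "image" (400x640x3 uint8, red, green, blue), "z_map" (400x640 float32, mm along the optical axis (not along the pixel's ray), 0 where there is no reading), "vertical_fov" (degrees; the focal length in pixels is half the picture's height over the tangent of half this angle, whatever the lens; pixels are square), "cx", "cy" (the principal point, pixels), "R" (3x3) and "t" (3): a world point X has camera coordinates R X + t. Camera axes: x right, y down, z forward; pixel columns grow to the right and rows downward; lengths in mm; the calibration is good to about 2 mm. A picture is of the moment at which its call begins.
- robot.hand_in(): hands the job in, once; it reports no verdict.
The state is a dict: "time_s": time; "joints": joint angles; "dq": joint speeds; "tau": joint torques, N m; "tcp_pos": TCP position; "orientation": TCP orientation; "wrist_force": force on the tool from outside, world axes, zero at the start; "moment": the same for the moment, N m; "opening": opening from 0.0 (shut) to 1.0 (fully open).
Only numpy, scipy, OpenCV 4.12 (cv2) and the standard library are available. Lean on these libraries where they do the work, as an engineer would, in place of code of your own. Each camera call takes 0.05 s, during which the arm holds its last target. There are 200 camera calls.

TASK

The spice mill on the packing bench has just been cleaned and its grind must be set again: turn the knurled knob clockwise until you feel the burrs meet at the stop, without forcing it, then back it off exactly six clicks. Then swing the lock lever all the way over to hold that setting and let go; leave the jar, the brush and the cup as they stand.

Things in the scene. Friction and masses are not known exactly. Their poses are not given: they have to be found in the camera images.
- mill: bench spice mill: grey cast housing, alloy top plate 190 mm above the bench, 305 mm long (front at -x) and 150 mm wide; it stands firm. Origin on the bench straight under the knob's axis, z up. On the plate: a clear hopper with black lid at the rear (104 mm wide, axis at x = +138 mm, top 289 mm above the bench), the knob at x = 0, the lock lever in front.
- knob_center (a point): centre of the adjusting knob, on its upright axis, half-way up it; does not turn with it. Round black coarsely knurled knob (grips well) 50 mm wide, no index mark, from 203 to 233 mm above the bench, over a steel collar 72 mm wide with its top at 201 mm. Grip it across its width and turn; clockwise seen from above closes the burrs. Nothing above its underside lies within 60 mm of its axis.
- knob_top (a point): middle of the knob's top, 15 mm over knob_center. Feel of the knob: 24 clicks a turn (15 degrees each). A spring detent takes about 0.2 N m to leave a click and then draws it into the next; let go, it rests in the nearest click. With the lever locked it will not turn.
- burr (a joint): gap of the burrs in m: 0 at the closed stop, 0.00002 more per click; the reading scatters by many clicks, so it must be felt. It starts some 3 to 9 clicks open. At the stop the knob also rests in a click (click zero). Pressed on against it, the knob yields springily but the resistance climbs past that of any click: 0.33 N m at once, and 0.035 N m more per degree.
- press (a joint): squeeze of the burr faces in m: 0 in use, 0.00000175 per degree that the knob is pressed on past the stop, 0.000015 (0.63 N m, 8.6 degrees past) when forced; its reading too is far coarser than that.
- lever_pivot (a point): upright axis of the lock lever, 78 mm in front of the knob's axis, given at the mid height of its grip post (226 mm above the bench); fixed to the mill.
- lever_post (a point): middle of the lever's upright black grip post, 12 mm in diameter, from 205 to 241 mm above the bench, 45 mm from lever_pivot; moves with the lever. The arm below it is a flat steel bar 200 to 205 mm above the bench.
- lock (a joint): lock lever angle in rad: 0 to 0.15 (unlocked) at the start, 1.2 fully over, at its end stop; grows anticlockwise seen from above, the post circling lever_pivot. Takes about 6 N at the post and stays where it is left. It drives a bolt into the knob's click ring, so it goes home only while the knob rests in a click.
- jar_mid (a point): bystander: glass jar with steel cap, 72 mm wide, 105 mm tall; point half-way up its axis.
- brush_mid (a point): bystander: flat cleaning brush with wooden handle, 190 mm long, lying on the bench; point in its middle.
- tin_mid (a point): bystander: open steel cup, 90 mm wide, 60 mm tall; point half-way up its axis.

How it is judged:
By the outcome, as a careful person would: the job done as asked, in the order asked, and still so for the second after the job is handed in, with the robot touching nothing.
It also fails if it takes over 72 s, if anything falls off the work surface, if the arm or the gripper's body presses on something with over 40 N, if the wrist force passes 120 N, or if a joint passes its speed limit or range.

## Working session

There is one attempt and no reset: what is moved stays moved. The work goes in short steps, Python scripts to look and compute and a shell command to move; the robot and the scene stay as the last step left them, time stands still between calls to the robot, and variables do not carry over. Pictures are saved under pics/ and viewed, about 8 in all and at most 12, crops included, and the job is handed in when it is done.

```bash
ls; mkdir -p pics; python3 - <<'E'
from rig import sensors,cams
import cv2,numpy as np
for n in("scene","top"):
    s=cams.snapshot(n); cv2.imwrite(f"pics/{n}0.png",s["image"][:,:,::-1]); np.savez(f"pics/{n}0.npz",**s)
    print(n,s["vertical_fov"],s["cx"],s["cy"],np.round(s["R"],3).tolist(),np.round(s["t"],1))
print(sensors.get_obs())
E
```

```text
pics
scene 56.076340593684336 319.40175878918313 197.02714164409423 [[0.878, 0.478, -0.006], [0.402, -0.744, -0.535], [-0.26, 0.467, -0.845]] [-469.7 -120.5 1398.3]
top 54.61931046429579 314.76329828529754 194.64329029170113 [[-0.027, -1.0, -0.006], [-0.984, 0.028, -0.178], [0.178, 0.001, -0.984]] [  28.7  561.2 1091.4]
{'time_s': 0.1, 'joints': array([-8.55467037e+01,  1.40814011e+01,  8.93171307e+01,  1.76367312e-03,
        7.67011068e+01, -9.97546403e+00]), 'dq': array([-0.0794365 , -0.05844477, -0.23398107,  0.02308759, -0.1337344 ,
       -0.05735194]), 'tau': array([-8.49674336e-06, -4.30671787e+01, -3.27130008e+01, -1.36404901e-04,
        2.82109955e-03, -6.10343989e-06]), 'tcp_pos': array([ 161.95426583, -629.29984292,  403.68338579]), 'orientation': array([[ 9.68459994e-01,  2.49169076e-01, -1.05162704e-04],
       [ 2.49168879e-01, -9.68458495e-01,  1.73609545e-03],
       [ 3.30735584e-04, -1.70754226e-03, -9.99998487e-01]]), 'wrist_force': array([ 0.9042029 , -0.36900322,  0.86867692]), 'moment': array([ 0.02475171,  0.0165471 , -0.00672433]), 'opening': 1.0014469979438225}
```

View pics/scene0.png

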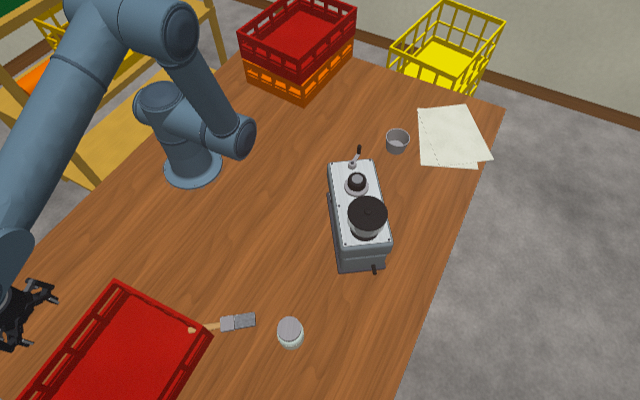

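View pics/top0.png

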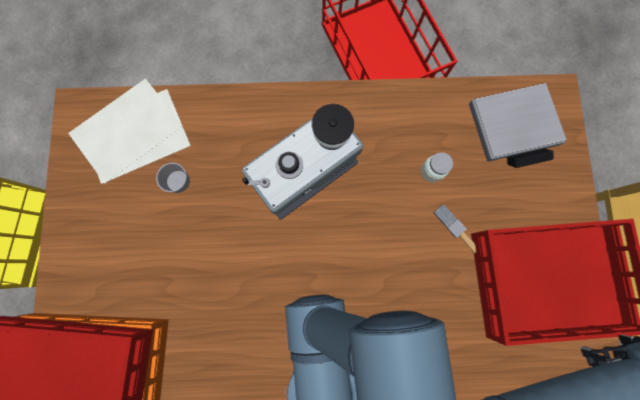

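The scene view shows the mill with its knob at about (357,183), the hopper lid at (367,213), and the lever pivot and post at (352,166) and (359,150). In the top view the knob is at (289,163), the lid at (333,124), the pivot at (265,183) and the post at (246,181). The jar, brush and cup stand clear of it.

```bash
cat > h.py <<'E'
import numpy as np,cv2
def load(n): return dict(np.load(f"pics/{n}.npz"))
def f(s): return 200/np.tan(np.radians(float(s["vertical_fov"]))/2)
def ray(s,u,v):
    d=np.array([(u-s["cx"])/f(s),(v-s["cy"])/f(s),1.]); return -s["R"].T@s["t"], s["R"].T@d
def plane(s,u,v,z):
    c,d=ray(s,u,v); return c+d*(z-c[2])/d[2]
def depth(s,u,v):
    c,d=ray(s,u,v); return c+d*s["z_map"][int(round(v)),int(round(u))]
def tri(a,pa,b,pb):
    c1,d1=ray(a,*pa);c2,d2=ray(b,*pb)
    k=np.linalg.lstsq(np.stack([d1,-d2],1),c2-c1,rcond=None)[0]
    p,q=c1+k[0]*d1,c2+k[1]*d2
    return (p+q)/2,np.linalg.norm(p-q)
E
python3 - <<'E'
from h import *
S=load("scene0");T=load("top0")
for nm,ps,pt,z in(("knob",(357,182),(289,163),233),("lid",(367,213),(333,124),289),("post",(359,150),(246,181),235),("pivot",(352,166),(265,183),205)):
    print(nm,*[np.round(x,1) for x in(plane(S,*ps,z),plane(T,*pt,z),depth(S,*ps),depth(T,*pt))],[np.round(x,1) for x in tri(S,ps,T,pt)])
a=cv2.resize(S["image"][135:255,310:410],None,fx=5,fy=5,interpolation=cv2.INTER_CUBIC)[:,:,::-1]
b=cv2.resize(T["image"][100:220,230:370],None,fx=5,fy=5,interpolation=cv2.INTER_CUBIC)[:,:,::-1]
cv2.imwrite("pics/crop.png",cv2.resize(np.hstack([a[:,:450],b])[:450],(800,313)) if 0 else np.hstack([a[:400,100:400],b[200:600,:450]]))
E
```

```text
knob [623.2  64.6 233. ] [611.1  75.5 233. ] [623.9  62.5 236. ] [610.4  75.4 235.7] [array([617.7,  77.6, 211.9]), np.float64(2.2)]
lid [699.3 -46.5 289. ] [689.7 -35.3 289. ] [699.2 -45.9 288. ] [690.2 -35.4 287.5] [array([696.5, -36.3, 270.9]), np.float64(0.2)]
post [578.6 171.7 235. ] [567.5 182.8 235. ] [576.  178.9 225.8] [567.4 182.8 235.3] [array([572.5, 186.9, 214.9]), np.float64(1.3)]
pivot [578.2 128.9 205. ] [567.6 139.6 205. ] [578.2 129.  205. ] [568.2 140.  202.1] [array([572.4, 142.6, 185.1]), np.float64(1.2)]
```

View pics/crop.png

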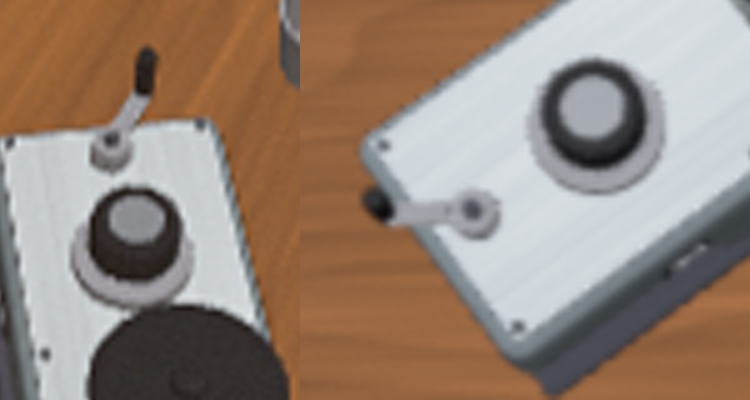

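The two views agree in height (233 to 236, 289 and 202 to 205 mm) but disagree by about 15 mm sideways, so one calibration has slipped. The arm's own position can show which, so I'll bring the gripper over the mill and compare there.

```bash
python3 -m creep '[[[0,0,-2],0],[[1.2,-1.2,-3.5],0],[[2.6,-2.4,-3.5],0],[[4,-3.7,-3.5],0],[[5.4,-5,-3.5],0]]'
python3 -m creep '[[[1.5,-1.4,0],0],[[3,-2.8,0],0],[[4.5,-4.2,0],0],[[6,-5.6,0],0],[[7.5,-6.9,0],0]]'
python3 -m creep '[[[1.5,-1.4,0],0],[[3,-2.8,0],0],[[4.5,-4.2,0],0],[[6,-5.6,0],0],[[7.2,-6.6,0],0]]'
```

```text
time_s: 0.72
tcp_pos: [282.1, -442.2, 509.4]
orientation: [[0.969, 0.249, 0.0], [0.249, -0.969, 0.0], [0.0, -0.0, -1.0]]
wrist_force: [-0.4, -0.2, 1.2]
opening: 0.999
time_s: 1.35
tcp_pos: [448.4, -185.3, 509.5]
orientation: [[0.968, 0.249, 0.0], [0.249, -0.968, 0.0], [0.0, 0.0, -1.0]]
wrist_force: [0.8, 0.5, 0.1]
opening: 0.997
time_s: 1.98
tcp_pos: [608.4, 60.6, 509.1]
orientation: [[0.968, 0.251, -0.001], [0.251, -0.968, 0.0], [-0.001, -0.0, -1.0]]
wrist_force: [-0.4, -0.4, 0.4]
opening: 0.999
```

```bash
python3 -m creep '[[[0,0,0],-2.1],[[0,0,0],-4.2],[[0,0,0],-6.3],[[0,0,0],-8.4],[[0,0,0],-10.5]]' >/dev/null
python3 -m creep '[[[0,0,0],-2.1],[[0,0,0],-4.2],[[0,0,0],-6.3],[[0,0,0],-8.4],[[0,0,0],-10.5]]' >/dev/null
python3 -m creep '[[[0,0,0],-2.1],[[0,0,0],-4.2],[[0,0,0],-6.3],[[0,0,0],-8.4],[[0,0,0],-10.5]]'
python3 - <<'E'
from rig import sensors,cams
from h import *
o=sensors.get_obs();print(o["joints"].round(1),o["moment"])
P,R=o["tcp_pos"],o["orientation"]
out=[]
for n in("scene","top"):
    s=cams.snapshot(n);np.savez(f"pics/{n}1.npz",**s)
    im=s["image"][:,:,::-1].copy()
    uv=[]
    for q in([0,0,0],[0,50,150],[0,-50,150],[0,0,155]):
        c=s["R"]@(P+R@np.array(q,float))+s["t"]; u=(s["cx"]+f(s)*c[0]/c[2],s["cy"]+f(s)*c[1]/c[2]);uv.append(u)
    print(n,np.round(uv,1).tolist())
    u0=int(uv[3][0])-50;v0=int(uv[3][1])-60
    print(u0,v0)
    crop=cv2.resize(im[max(v0,0):v0+120,u0:u0+100],(400,480),interpolation=cv2.INTER_CUBIC)
    out.append(crop)
cv2.imwrite("pics/c1.png",np.hstack(out))
E
```

```text
time_s: 3.85
tcp_pos: [607.6, 58.2, 509.0]
orientation: [[-0.991, 0.134, -0.001], [0.134, 0.991, 0.0], [0.001, -0.0, -1.0]]
wrist_force: [0.1, 0.3, 0.3]
opening: 1.005
[ -5.2   5.   88.6  -0.   86.5 -87.4] [-0.01666045 -0.01361803 -0.01832029]
scene [[359.2, 111.0], [364.8, 141.4], [343.3, 166.1], [354.1, 154.7]]
304 94
top [[287.7, 125.0], [270.2, 147.2], [315.6, 151.8], [293.0, 150.2]]
242 90
```

View pics/c1.png

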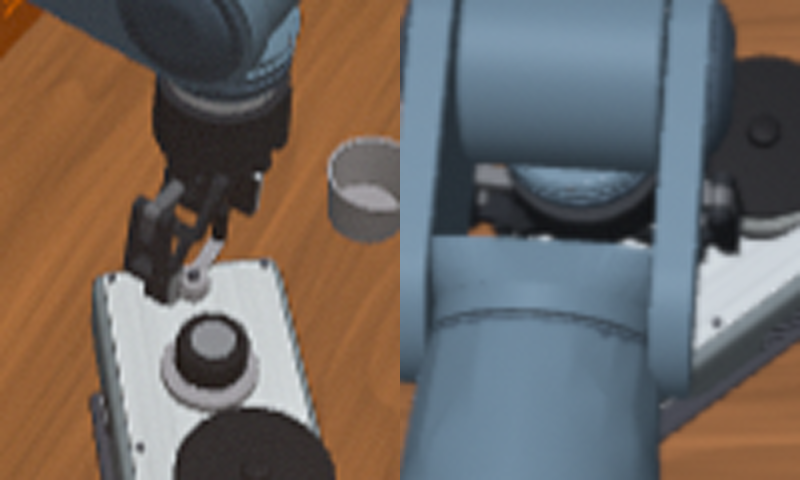

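The left crop (scene) shows the open fingers with tips at about (344,168) and (368,145), close to where they were predicted. In the right crop (top) the arm hides most of the gripper. I'll measure the offset from the depth points on the gripper.

```bash
python3 - <<'E'
from rig import sensors
from h import *
o=sensors.get_obs();P,R=o["tcp_pos"],o["orientation"]
for n in("scene1","top1"):
    s=load(n);v,u=np.mgrid[0:400,0:640];z=s["z_map"]
    d=np.stack([(u-s["cx"])/f(s)*z,(v-s["cy"])/f(s)*z,z],-1)
    X=(d-s["t"])@s["R"]; L=(X-P)@R
    m=(z>0)&(np.abs(L[...,:2]).max(-1)<110)
    for a,b in((0,55),(60,100),(100,130),(130,165)):
        k=m&(L[...,2]>a)&(L[...,2]<b); q=L[k]
        if len(q)>3: print(n,a,b,len(q),"x",np.percentile(q[:,0],[2,25,50,75,98]).round(1),"y",np.percentile(q[:,1],[2,10,50,90,98]).round(1))
    # table & base consistency
    k=(z>0)&(np.abs(X[...,2])<15); print("table z",np.median(X[k][:,2]))
    # table edge at far side, brush etc. cup rim
    k=(z>0)&(X[...,2]>40)&(X[...,2]<75)&(np.hypot(X[...,0]-570,X[...,1]-330)<130); print("cup",X[k].mean(0),X[k].min(0),X[k].max(0))
    k=(z>0)&(X[...,2]>20)&(X[...,2]<90)&(np.hypot(X[...,0],X[...,1])<140);q=X[k]
    if len(q)>20:
        A=np.c_[2*q[:,:2],np.ones(len(q))];c=np.linalg.lstsq(A,(q[:,:2]**2).sum(1),rcond=None)[0];print("base fit",c[:2],np.sqrt(c[2]+c[:2]@c[:2]),len(q))
E
```

```text
scene1 0 55 539 x [-39.2 -32.6 -17.5  -0.6  22.4] y [-40.9 -39.5 -32.9  -7.3   6.4]
scene1 60 100 315 x [-21.4 -14.9 -12.4  -3.3  10.1] y [-74.9 -73.3 -44.6 -16.6  65.5]
scene1 100 130 118 x [-15.8 -13.7 -11.2  -3.5   7.7] y [-77.1 -75.6 -55.3  47.5  67.6]
scene1 130 165 98 x [-13.5 -11.1  -8.2  -1.2   5.2] y [-59.1 -58.1  39.7  42.5  45.1]
table z -0.5171902662624153
cup [621.89808549 408.15789763  51.79144897] [585.45619987 386.28420866  40.19877808] [667.19157869 456.96321318  61.9522323 ]
base fit [ 3.55951109 -4.48903491] 68.98408361035014 620
top1 0 55 271 x [ 6.3 25.9 32.  35.3 37.7] y [-60.  -30.9  -9.6  21.6  29.6]
top1 60 100 177 x [-10.5   5.   10.8  12.5  17.5] y [-70.6 -68.7 -25.1  56.   62.2]
top1 100 130 114 x [-8.8  1.   6.4 11.  13.9] y [-73.  -71.4  49.3  59.2  64.3]
top1 130 165 5 x [2.  3.2 5.7 6.2 7.7] y [-55.4 -54.9 -53.8  43.5  43.5]
table z 0.6123358771338547
cup [613.2574139  411.77785609  56.17143291] [582.51550934 392.56340069  40.40107087] [664.63088736 457.20612493  65.31918776]
base fit [-0.01990311  0.53856925] 71.03459480246721 568
```

The base fit supports the top view, at (0, 0.5), against (3.6, -4.5) for the scene view. I'll lower the gripper to just above the knob and measure knob against fingers in the same view, so the calibration error cancels.

```bash
python3 -m creep '[[[-0.1,0.5,0.8],0],[[-0.1,0.5,1.8],0],[[-0.1,0.5,2.8],0],[[-0.1,0.5,3.2],0],[[-0.1,0.5,3.2],0]]' 
python3 - <<'E'
from rig import sensors,cams
from h import *
o=sensors.get_obs();P,R=o["tcp_pos"],o["orientation"];print(P.round(1),o["moment"])
out=[]
for n in("scene","top"):
    s=cams.snapshot(n);np.savez(f"pics/{n}2.npz",**s)
    v,u=np.mgrid[0:400,0:640];z=s["z_map"]
    d=np.stack([(u-s["cx"])/f(s)*z,(v-s["cy"])/f(s)*z,z],-1)
    X=(d-s["t"])@s["R"]; L=(X-P)@R
    m=(z>0)&(np.abs(L[...,:2]).max(-1)<100)
    for a,b in((60,100),(100,125),(125,162),(170,182)):
        k=m&(L[...,2]>a)&(L[...,2]<b)
        for sg in(1,-1):
            q=L[k&(sg*L[...,1]>25)] if a<165 else L[k&(np.abs(L[...,1])<40)]
            if len(q)>3: print(n,a,b,len(q),"x",np.percentile(q[:,0],[2,25,50,75,98]).round(1),"y",np.percentile(q[:,1],[2,10,50,90,98]).round(1))
    c=s["R"]@(P+R@[0,0,170.])+s["t"]; u0=int(s["cx"]+f(s)*c[0]/c[2])-40;v0=int(s["cy"]+f(s)*c[1]/c[2])-40
    print(u0,v0)
    out.append(cv2.resize(s["image"][v0:v0+80,u0:u0+80,::-1],(400,400),interpolation=cv2.INTER_CUBIC))
cv2.imwrite("pics/c2.png",np.hstack(out))
E
```

```text
time_s: 4.58
tcp_pos: [612.7, 72.6, 413.1]
orientation: [[-0.99, 0.142, -0.002], [0.142, 0.99, 0.0], [0.002, -0.0, -1.0]]
wrist_force: [0.4, 0.4, -0.0]
opening: 0.996
[612.7  72.6 413.1] [ 0.04790379 -0.02056755  0.04563099]
scene 60 100 8 x [-14.7 -14.5 -14.2 -13.8 -13.4] y [63.  63.  64.6 66.1 66.2]
scene 60 100 194 x [-19.3 -13.7  -9.6  -0.5  12.7] y [-74.8 -73.3 -61.9 -30.2 -25.8]
scene 100 125 10 x [-18.6 -14.4 -13.7 -13.6 -11.9] y [31.3 39.4 65.2 69.3 70.5]
scene 100 125 69 x [-66.7 -13.8  -9.9  -1.1   9.1] y [-88.1 -77.  -71.  -48.3 -44.4]
scene 125 162 42 x [-14.1 -11.9  -7.7  -2.6   2.3] y [38.5 39.  40.7 42.  44.9]
scene 125 162 293 x [-98.6 -87.  -75.  -61.5  -6.7] y [-98.8 -94.8 -74.7 -52.7 -48. ]
scene 170 182 125 x [-28.2 -17.   -9.5  -2.4   7.2] y [-20.6 -15.    0.6  17.6  21.4]
scene 170 182 125 x [-28.2 -17.   -9.5  -2.4   7.2] y [-20.6 -15.    0.6  17.6  21.4]
315 136
top 60 100 39 x [ 3.4  4.9  8.9 11.2 13.8] y [35.7 38.9 52.  60.6 63.5]
top 60 100 62 x [-11.6   0.9  10.8  11.4  12.7] y [-71.4 -70.8 -66.9 -53.4 -52.6]
top 100 125 40 x [-6.5 -1.6  2.7  6.   9.3] y [47.3 49.5 54.5 61.6 64.1]
top 100 125 49 x [-99.2 -93.7  -3.3   6.9  12.8] y [-98.1 -95.7 -72.6 -53.8 -52. ]
top 125 162 389 x [-98.5 -83.7 -70.6 -57.6 -46.5] y [-99.2 -95.7 -79.  -60.8 -56.8]
249 121
```

View pics/c2.png

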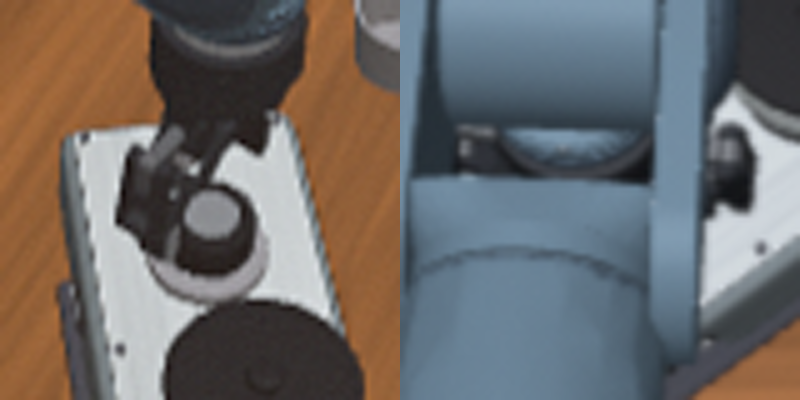

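In the left crop the knob (about (358,179) in the scene) sits between the open fingers, slightly on the near side of the gripper. Corrected for the gripper's own offset, the knob is near (614 to 620, 75). I'll go to (616, 74.5) and find the centre by gentle closing in two directions.

```bash
python3 -m creep '[[[-0.1,0.08,0],2],[[-0.1,0.08,0],4],[[-0.1,0.08,0],6],[[-0.1,0.08,0],8],[[-0.1,0.08,0],10]]' >/dev/null
python3 -m creep '[[[0,0,0],2],[[0,0,0],4],[[0,0,0],6],[[0,0,0],8],[[0,0,0],8]]'
python3 -m creep '[[[0,0,0.3],0],[[0,0,0.6],0],[[0,0,0.9],0],[[0,0,1],0],[[0,0,1],0]]'
for i in 1 2 3; do python3 -m creep '[[[0,0,0],0],[[0,0,0],0],[[0,0,0],0]]' 46 20 | grep -v orient; done; python3 -c "
from rig import sensors
o=sensors.get_obs();print(o['moment'],o['joints'])"
```

```text
time_s: 5.92
tcp_pos: [616.3, 74.6, 415.4]
orientation: [[0.139, 0.99, 0.003], [0.99, -0.139, -0.0], [0.0, 0.003, -1.0]]
wrist_force: [-0.7, 0.5, 0.3]
opening: 1.001
time_s: 6.55
tcp_pos: [616.0, 74.6, 383.3]
orientation: [[0.14, 0.99, -0.001], [0.99, -0.14, 0.0], [-0.0, -0.001, -1.0]]
wrist_force: [0.3, 0.7, 0.2]
opening: 0.998
time_s: 6.92
tcp_pos: [616.0, 74.7, 384.4]
wrist_force: [-1.4, 0.5, 2.8]
opening: 0.574
time_s: 7.3
tcp_pos: [616.0, 74.6, 384.3]
wrist_force: [-4.0, -0.1, 4.8]
opening: 0.575
time_s: 7.68
tcp_pos: [616.0, 74.7, 384.3]
wrist_force: [-3.8, -0.3, 4.9]
opening: 0.575
[ 0.0161704   0.6322597  -0.05090653] [-3.54379240e+00  1.12100765e+01  9.47626501e+01  1.13837990e-03
  7.40271239e+01  4.52519216e+00]
```

```bash
python3 -m creep '[[[0,-0.05,0],0],[[0,-0.05,0],0],[[0,-0.05,0],0]]' | egrep 'tcp|for|open'
python3 -m creep '[[[0,0,0],0],[[0,0,0],0]]' 85 | egrep 'tcp|for|open'
python3 -m creep '[[[0,0,0],-2],[[0,0,0],-4],[[0,0,0],-6],[[0,0,0],-8],[[0,0,0],-10]]' >/dev/null
python3 -m creep '[[[0,0,0],-2],[[0,0,0],-4],[[0,0,0],-6],[[0,0,0],-8],[[0,0,0],-8]]' | egrep 'tcp|for|open'
for i in 1 2; do python3 -m creep '[[[0,0,0],0],[[0,0,0],0],[[0,0,0],0]]' 46 20 | egrep 'tcp|for|open'; done
```

```text
tcp_pos: [615.2, 74.7, 384.4]
wrist_force: [5.7, 0.4, 2.7]
opening: 0.577
tcp_pos: [614.1, 74.9, 382.5]
wrist_force: [-0.4, -0.5, 0.8]
opening: 0.966
tcp_pos: [614.3, 74.9, 383.0]
wrist_force: [0.4, -0.3, -0.2]
opening: 0.997
tcp_pos: [614.7, 76.5, 384.8]
wrist_force: [0.4, 10.2, 3.4]
opening: 0.572
tcp_pos: [614.7, 76.6, 384.9]
wrist_force: [-0.1, 9.2, 3.0]
opening: 0.577
```

Centre felt at about (615.4, 76.6), within the ranges the cameras gave. Now I'll grip properly and turn slowly, reading the torque after every 2.5°, with an abort on high torque.

```bash
cat > m.py <<'E'
import sys,numpy as np
from rig import sensors
o=sensors.get_obs();R=o["orientation"];lim=float(sys.argv[1]) if len(sys.argv)>1 else 9
print("t%.2f yaw %.2f Mz %.3f F %s p %s op %.3f"%(o["time_s"],np.degrees(np.arctan2(R[1,0],R[0,0]))%360,o["moment"][2],o["wrist_force"].round(1),o["tcp_pos"].round(1),o["opening"]))
sys.exit(abs(o["moment"][2])>lim)
E
python3 -m creep '[[[-0.01,0.03,0],0],[[-0.025,0.06,0.13],0],[[-0.025,0.06,0.13],0]]' 85 >/dev/null; python3 m.py
python3 -m creep '[[[0,0,0],0],[[0,0,0],0],[[0,0,0],0],[[0,0,0],0],[[0,0,0],0]]' 40 60 >/dev/null; python3 m.py
python3 -m creep '[[[0,0,0],0.5]]' >/dev/null; python3 m.py .28 &&
python3 -m creep '[[[0,0,0],0.5]]' >/dev/null; python3 m.py .28 &&
python3 -m creep '[[[0,0,0],0.5]]' >/dev/null; python3 m.py .28 &&
python3 -m creep '[[[0,0,0],0.5]]' >/dev/null; python3 m.py .28 &&
python3 -m creep '[[[0,0,0],0.5]]' >/dev/null; python3 m.py .28 &&
python3 -m creep '[[[0,0,0],0.5]]' >/dev/null; python3 m.py .28 &&
python3 -m creep '[[[0,0,0],0.5]]' >/dev/null; python3 m.py .28 &&
python3 -m creep '[[[0,0,0],0.5]]' >/dev/null; python3 m.py .28
```

```text
t10.68 yaw 171.90 Mz -0.031 F [ 0.2 -0.2  0.4] p [615.4  76.3 379. ] op 0.994
t11.30 yaw 171.92 Mz -0.107 F [-0.6  5.8  3.2] p [615.7  77.2 380.7] op 0.566
t11.43 yaw 169.39 Mz 0.053 F [-0.2  5.4  3.3] p [615.6  77.3 380.8] op 0.566
t11.43 yaw 169.39 Mz 0.053 F [-0.2  5.4  3.3] p [615.6  77.3 380.8] op 0.566
t11.43 yaw 169.39 Mz 0.053 F [-0.2  5.4  3.3] p [615.6  77.3 380.8] op 0.566
t11.43 yaw 169.39 Mz 0.053 F [-0.2  5.4  3.3] p [615.6  77.3 380.8] op 0.566
t11.43 yaw 169.39 Mz 0.053 F [-0.2  5.4  3.3] p [615.6  77.3 380.8] op 0.566
t11.43 yaw 169.39 Mz 0.053 F [-0.2  5.4  3.3] p [615.6  77.3 380.8] op 0.566
t11.43 yaw 169.39 Mz 0.053 F [-0.2  5.4  3.3] p [615.6  77.3 380.8] op 0.566
t11.43 yaw 169.39 Mz 0.053 F [-0.2  5.4  3.3] p [615.6  77.3 380.8] op 0.566False
False
False
False
False
False
False
False
False
False
```

```bash
sed -i 's/sys.exit(\(.*\))$/sys.exit(int(\1))/' m.py
python3 -m creep '[[[0,0.025,0],0.5]]' >/dev/null; python3 m.py .28 &&
python3 -m creep '[[[0,0,0],0.5]]' >/dev/null && python3 m.py .28 &&
python3 -m creep '[[[0,0,0],0.5]]' >/dev/null && python3 m.py .28 &&
python3 -m creep '[[[0,0,0],0.5]]' >/dev/null && python3 m.py .28 &&
python3 -m creep '[[[0,0,0],0.5]]' >/dev/null && python3 m.py .28 &&
python3 -m creep '[[[0,0,0],0.5]]' >/dev/null && python3 m.py .28 &&
python3 -m creep '[[[0,0,0],0.5]]' >/dev/null && python3 m.py .28 &&
python3 -m creep '[[[0,0,0],0.5]]' >/dev/null && python3 m.py .28 &&
python3 -m creep '[[[0,0,0],0.5]]' >/dev/null && python3 m.py .28 &&
python3 -m creep '[[[0,0,0],0.5]]' >/dev/null && python3 m.py .28 &&
python3 -m creep '[[[0,0,0],0.5]]' >/dev/null && python3 m.py .28
```

```text
t11.55 yaw 166.91 Mz 0.170 F [-0.8  2.   4.3] p [615.7  77.7 380.7] op 0.567
t11.68 yaw 164.41 Mz 0.199 F [-1.4  3.1  3.4] p [615.8  77.6 380.7] op 0.566
t11.80 yaw 161.89 Mz 0.148 F [-2.   3.3  4. ] p [615.8  77.6 380.8] op 0.560
t11.93 yaw 159.38 Mz 0.098 F [-1.2  2.9  4. ] p [615.8  77.6 380.8] op 0.564
t12.05 yaw 156.87 Mz 0.073 F [-0.9  3.8  4.4] p [615.8  77.6 380.7] op 0.566
t12.18 yaw 154.37 Mz 0.032 F [-1.4  1.8  4. ] p [615.8  77.6 380.8] op 0.565
t12.30 yaw 151.90 Mz 0.169 F [-0.6  2.1  3.9] p [615.8  77.7 380.7] op 0.566
t12.43 yaw 149.41 Mz 0.184 F [-0.8  3.8  3.5] p [615.8  77.7 380.7] op 0.564
t12.55 yaw 146.89 Mz 0.182 F [-0.9  4.   3.6] p [615.8  77.7 380.7] op 0.571
t12.68 yaw 144.38 Mz 0.169 F [-0.6  4.1  2.9] p [615.8  77.7 380.7] op 0.565
t12.80 yaw 141.88 Mz 0.112 F [-0.5  3.2  3.2] p [615.8  77.7 380.7] op 0.563
```

Torque rises and falls every 15° (detents, peak about 0.19), as expected. Continuing.

```bash

python3 -m creep '[[[0,0,0],0.5]]' >/dev/null; python3 m.py .28 &&
python3 -m creep '[[[0,0,0],0.5]]' >/dev/null && python3 m.py .28 &&
python3 -m creep '[[[0,0,0],0.5]]' >/dev/null && python3 m.py .28 &&
python3 -m creep '[[[0,0,0],0.5]]' >/dev/null && python3 m.py .28 &&
python3 -m creep '[[[0,0,0],0.5]]' >/dev/null && python3 m.py .28 &&
python3 -m creep '[[[0,0,0],0.5]]' >/dev/null && python3 m.py .28 &&
python3 -m creep '[[[0,0,0],0.5]]' >/dev/null && python3 m.py .28 &&
python3 -m creep '[[[0,0,0],0.5]]' >/dev/null && python3 m.py .28 &&
python3 -m creep '[[[0,0,0],0.5]]' >/dev/null && python3 m.py .28 &&
python3 -m creep '[[[0,0,0],0.5]]' >/dev/null && python3 m.py .28 &&
python3 -m creep '[[[0,0,0],0.5]]' >/dev/null && python3 m.py .28 &&
python3 -m creep '[[[0,0,0],0.5]]' >/dev/null && python3 m.py .28 &&
python3 -m creep '[[[0,0,0],0.5]]' >/dev/null && python3 m.py .28 &&
python3 -m creep '[[[0,0,0],0.5]]' >/dev/null && python3 m.py .28 &&
python3 -m creep '[[[0,0,0],0.5]]' >/dev/null && python3 m.py .28 &&
python3 -m creep '[[[0,0,0],0.5]]' >/dev/null && python3 m.py .28 &&
python3 -m creep '[[[0,0,0],0.5]]' >/dev/null && python3 m.py .28 &&
python3 -m creep '[[[0,0,0],0.5]]' >/dev/null && python3 m.py .28
```

```text
t12.93 yaw 139.37 Mz 0.038 F [-0.7  3.7  3.3] p [615.8  77.7 380.7] op 0.562
t13.05 yaw 136.91 Mz 0.169 F [-1.   3.2  3.8] p [615.8  77.7 380.7] op 0.565
t13.18 yaw 134.41 Mz 0.260 F [-0.7  2.7  3.7] p [615.8  77.8 380.7] op 0.565
t13.30 yaw 131.90 Mz 0.171 F [-1.2  4.4  3.3] p [615.8  77.7 380.7] op 0.567
t13.43 yaw 129.39 Mz 0.102 F [0.3 3.  4.5] p [615.8  77.8 380.7] op 0.568
t13.55 yaw 126.88 Mz 0.105 F [-1.4  3.1  4. ] p [615.8  77.8 380.7] op 0.560
t13.68 yaw 124.37 Mz 0.098 F [-0.3  3.8  3.5] p [615.8  77.7 380.7] op 0.565
t13.80 yaw 121.91 Mz 0.219 F [-0.3  3.9  2.5] p [615.8  77.8 380.7] op 0.567
t13.93 yaw 119.41 Mz 0.213 F [-0.2  4.   3.8] p [615.8  77.8 380.8] op 0.565
t14.05 yaw 116.90 Mz 0.207 F [0.  4.8 3.3] p [615.8  77.8 380.8] op 0.566
t14.18 yaw 114.39 Mz 0.107 F [-0.   3.4  3.9] p [615.9  77.8 380.7] op 0.565
t14.30 yaw 111.88 Mz 0.116 F [-0.   3.9  2.7] p [615.9  77.8 380.7] op 0.564
t14.43 yaw 109.37 Mz 0.042 F [0.4 4.1 2.6] p [615.9  77.8 380.8] op 0.565
t14.55 yaw 106.91 Mz 0.145 F [-0.5  3.3  3.1] p [615.9  77.8 380.7] op 0.568
t14.68 yaw 104.41 Mz 0.195 F [-0.   3.7  2.4] p [615.9  77.8 380.8] op 0.565
t14.80 yaw 101.90 Mz 0.177 F [0.2 3.8 3. ] p [615.9  77.8 380.8] op 0.566
t14.93 yaw 99.39 Mz 0.087 F [0.7 3.5 1.7] p [615.9  77.8 380.7] op 0.568
t15.05 yaw 96.88 Mz 0.101 F [1.  4.3 2.7] p [615.9  77.8 380.7] op 0.558
```

```bash

python3 -m creep '[[[0,0,0],0.5]]' >/dev/null; python3 m.py .28 &&
python3 -m creep '[[[0,0,0],0.5]]' >/dev/null && python3 m.py .28 &&
python3 -m creep '[[[0,0,0],0.5]]' >/dev/null && python3 m.py .28 &&
python3 -m creep '[[[0,0,0],0.5]]' >/dev/null && python3 m.py .28 &&
python3 -m creep '[[[0,0,0],0.5]]' >/dev/null && python3 m.py .28 &&
python3 -m creep '[[[0,0,0],0.5]]' >/dev/null && python3 m.py .28 &&
python3 -m creep '[[[0,0,0],0.5]]' >/dev/null && python3 m.py .28 &&
python3 -m creep '[[[0,0,0],0.5]]' >/dev/null && python3 m.py .28 &&
python3 -m creep '[[[0,0,0],0.5]]' >/dev/null && python3 m.py .28 &&
python3 -m creep '[[[0,0,0],0.5]]' >/dev/null && python3 m.py .28 &&
python3 -m creep '[[[0,0,0],0.5]]' >/dev/null && python3 m.py .28 &&
python3 -m creep '[[[0,0,0],0.5]]' >/dev/null && python3 m.py .28 &&
python3 -m creep '[[[0,0,0],0.5]]' >/dev/null && python3 m.py .28 &&
python3 -m creep '[[[0,0,0],0.5]]' >/dev/null && python3 m.py .28 &&
python3 -m creep '[[[0,0,0],0.5]]' >/dev/null && python3 m.py .28 &&
python3 -m creep '[[[0,0,0],0.5]]' >/dev/null && python3 m.py .28 &&
python3 -m creep '[[[0,0,0],0.5]]' >/dev/null && python3 m.py .28 &&
python3 -m creep '[[[0,0,0],0.5]]' >/dev/null && python3 m.py .28
```

```text
t15.18 yaw 94.37 Mz 0.034 F [1.  4.6 2.4] p [615.9  77.8 380.7] op 0.565
t15.30 yaw 91.91 Mz 0.141 F [0.5 3.6 3.2] p [615.9  77.8 380.8] op 0.563
t15.43 yaw 89.40 Mz 0.292 F [0.4 4.8 2.7] p [616.   77.8 380.8] op 0.570
```

```bash

python3 -m creep '[[[0,0,0],0]]' >/dev/null; python3 m.py;python3 -m creep '[[[0,0,0],0.3]]' >/dev/null; python3 m.py .34 && python3 -m creep '[[[0,0,0],0.3]]' >/dev/null && python3 m.py .34
```

```text
t15.55 yaw 89.46 Mz -0.061 F [0.7 4.7 3.7] p [616.   77.8 380.7] op 0.568
t15.68 yaw 87.97 Mz 0.156 F [1.5 6.  3. ] p [616.   77.8 380.7] op 0.565
t15.80 yaw 86.46 Mz 0.143 F [1.4 5.4 4.2] p [616.   77.8 380.8] op 0.569
```

```bash

python3 -m creep '[[[0,0,0],0.5]]' >/dev/null; python3 m.py .3 &&
python3 -m creep '[[[0,0,0],0.5]]' >/dev/null && python3 m.py .3 &&
python3 -m creep '[[[0,0,0],0.5]]' >/dev/null && python3 m.py .3 &&
python3 -m creep '[[[0,0,0],0.5]]' >/dev/null && python3 m.py .3 &&
python3 -m creep '[[[0,0,0],0.5]]' >/dev/null && python3 m.py .3 &&
python3 -m creep '[[[0,0,0],0.5]]' >/dev/null && python3 m.py .3 &&
python3 -m creep '[[[0,0,0],0.5]]' >/dev/null && python3 m.py .3 &&
python3 -m creep '[[[0,0,0],0.5]]' >/dev/null && python3 m.py .3 &&
python3 -m creep '[[[0,0,0],0.5]]' >/dev/null && python3 m.py .3 &&
python3 -m creep '[[[0,0,0],0.5]]' >/dev/null && python3 m.py .3 &&
python3 -m creep '[[[0,0,0],0.5]]' >/dev/null && python3 m.py .3 &&
python3 -m creep '[[[0,0,0],0.5]]' >/dev/null && python3 m.py .3 &&
python3 -m creep '[[[0,0,0],0.5]]' >/dev/null && python3 m.py .3 &&
python3 -m creep '[[[0,0,0],0.5]]' >/dev/null && python3 m.py .3 &&
python3 -m creep '[[[0,0,0],0.5]]' >/dev/null && python3 m.py .3 &&
python3 -m creep '[[[0,0,0],0.5]]' >/dev/null && python3 m.py .3 &&
python3 -m creep '[[[0,0,0],0.5]]' >/dev/null && python3 m.py .3 &&
python3 -m creep '[[[0,0,0],0.5]]' >/dev/null && python3 m.py .3
```

```text
t15.93 yaw 83.93 Mz 0.104 F [1.4 5.6 3.4] p [616.   77.8 380.8] op 0.565
t16.05 yaw 81.41 Mz 0.072 F [1.5 5.5 3. ] p [616.   77.8 380.7] op 0.569
t16.18 yaw 78.91 Mz 0.126 F [0.8 5.7 3.2] p [616.   77.8 380.8] op 0.566
t16.30 yaw 76.44 Mz 0.244 F [0.8 5.7 3.3] p [616.   77.8 380.8] op 0.566
t16.43 yaw 73.94 Mz 0.213 F [2.2 5.4 3.4] p [616.   77.8 380.7] op 0.564
t16.55 yaw 71.43 Mz 0.159 F [2.3 5.2 2.9] p [616.   77.8 380.7] op 0.566
t16.68 yaw 68.92 Mz 0.070 F [2.5 4.6 2.4] p [616.1  77.8 380.7] op 0.567
t16.80 yaw 66.41 Mz 0.089 F [2.4 5.5 3.1] p [616.1  77.7 380.7] op 0.566
t16.93 yaw 63.90 Mz 0.087 F [1.7 5.8 3. ] p [616.1  77.7 380.8] op 0.561
t17.05 yaw 61.46 Mz 0.411 F [2.7 5.5 3.4] p [616.1  77.8 380.7] op 0.565
```

```bash

for i in 1 2; do python3 -m creep '[[[0,0,0],0]]' >/dev/null; python3 m.py; done; python3 -m creep '[[[0,0,0],0.2]]' >/dev/null; python3 m.py; python3 -m creep '[[[0,0,0],0]]' >/dev/null; python3 m.py
```

```text
t17.18 yaw 61.54 Mz 0.422 F [2.2 5.6 3.9] p [616.1  77.8 380.8] op 0.565
t17.30 yaw 61.55 Mz 0.444 F [2.1 4.8 2.7] p [616.1  77.8 380.8] op 0.564
t17.43 yaw 60.53 Mz 0.396 F [1.9 5.8 2.6] p [616.1  77.8 380.8] op 0.566
t17.55 yaw 60.55 Mz 0.441 F [2.8 5.2 2.6] p [616.1  77.8 380.8] op 0.561
```

The torque stays at 0.42 to 0.44 N·m with the tool at rest, so this is the stop. It was reached after 7 clicks with click zero near yaw 64, and was not forced. Now I'll back off, counting detents.

```bash

python3 -m creep '[[[0,0,0],-0.5]]' >/dev/null; python3 m.py
python3 -m creep '[[[0,0,0],-0.5]]' >/dev/null; python3 m.py
python3 -m creep '[[[0,0,0],-0.5]]' >/dev/null; python3 m.py
python3 -m creep '[[[0,0,0],-0.5]]' >/dev/null; python3 m.py
python3 -m creep '[[[0,0,0],-0.5]]' >/dev/null; python3 m.py
python3 -m creep '[[[0,0,0],-0.5]]' >/dev/null; python3 m.py
python3 -m creep '[[[0,0,0],-0.5]]' >/dev/null; python3 m.py
python3 -m creep '[[[0,0,0],-0.5]]' >/dev/null; python3 m.py
python3 -m creep '[[[0,0,0],-0.5]]' >/dev/null; python3 m.py
python3 -m creep '[[[0,0,0],-0.5]]' >/dev/null; python3 m.py
python3 -m creep '[[[0,0,0],-0.5]]' >/dev/null; python3 m.py
python3 -m creep '[[[0,0,0],-0.5]]' >/dev/null; python3 m.py
python3 -m creep '[[[0,0,0],-0.5]]' >/dev/null; python3 m.py
python3 -m creep '[[[0,0,0],-0.5]]' >/dev/null; python3 m.py
python3 -m creep '[[[0,0,0],-0.5]]' >/dev/null; python3 m.py
python3 -m creep '[[[0,0,0],-0.5]]' >/dev/null; python3 m.py
python3 -m creep '[[[0,0,0],-0.5]]' >/dev/null; python3 m.py
python3 -m creep '[[[0,0,0],-0.5]]' >/dev/null; python3 m.py
python3 -m creep '[[[0,0,0],-0.5]]' >/dev/null; python3 m.py
python3 -m creep '[[[0,0,0],-0.5]]' >/dev/null; python3 m.py
python3 -m creep '[[[0,0,0],-0.5]]' >/dev/null; python3 m.py
python3 -m creep '[[[0,0,0],-0.5]]' >/dev/null; python3 m.py
python3 -m creep '[[[0,0,0],-0.5]]' >/dev/null; python3 m.py
python3 -m creep '[[[0,0,0],-0.5]]' >/dev/null; python3 m.py
python3 -m creep '[[[0,0,0],-0.5]]' >/dev/null; python3 m.py
python3 -m creep '[[[0,0,0],-0.5]]' >/dev/null; python3 m.py
python3 -m creep '[[[0,0,0],-0.5]]' >/dev/null; python3 m.py
python3 -m creep '[[[0,0,0],-0.5]]' >/dev/null; python3 m.py
python3 -m creep '[[[0,0,0],-0.5]]' >/dev/null; python3 m.py
python3 -m creep '[[[0,0,0],-0.5]]' >/dev/null; python3 m.py
python3 -m creep '[[[0,0,0],-0.5]]' >/dev/null; python3 m.py
python3 -m creep '[[[0,0,0],-0.5]]' >/dev/null; python3 m.py
python3 -m creep '[[[0,0,0],-0.5]]' >/dev/null; python3 m.py
python3 -m creep '[[[0,0,0],-0.5]]' >/dev/null; python3 m.py
```

```text
t17.68 yaw 63.12 Mz 0.367 F [2.2 5.6 2.8] p [616.1  77.8 380.7] op 0.566
t17.80 yaw 65.52 Mz -0.323 F [1.3 4.6 3.1] p [616.1  77.7 380.8] op 0.564
t17.93 yaw 68.01 Mz -0.209 F [2.3 5.  3.2] p [616.1  77.7 380.7] op 0.570
t18.05 yaw 70.53 Mz -0.183 F [2.6 5.3 3.2] p [616.1  77.7 380.7] op 0.561
t18.18 yaw 73.04 Mz -0.086 F [2.5 5.4 2.6] p [616.   77.7 380.7] op 0.563
t18.30 yaw 75.55 Mz -0.069 F [2.5 6.  3.9] p [616.   77.7 380.7] op 0.569
t18.43 yaw 78.05 Mz -0.059 F [2.1 5.6 4.1] p [616.   77.7 380.7] op 0.567
t18.55 yaw 80.51 Mz -0.322 F [1.7 5.6 4. ] p [616.   77.7 380.7] op 0.564
t18.68 yaw 83.02 Mz -0.259 F [1.8 6.  3.5] p [616.   77.7 380.7] op 0.565
t18.80 yaw 85.53 Mz -0.196 F [1.1 5.1 4. ] p [616.   77.7 380.7] op 0.567
t18.93 yaw 88.04 Mz -0.103 F [-0.3  5.7  2.8] p [616.   77.7 380.7] op 0.563
t19.05 yaw 90.55 Mz -0.112 F [1.7 5.4 3.4] p [616.   77.8 380.7] op 0.568
t19.18 yaw 93.06 Mz 0.001 F [0.3 5.6 4.5] p [616.   77.8 380.8] op 0.564
t19.30 yaw 95.51 Mz -0.285 F [0.9 5.7 3.4] p [616.   77.7 380.7] op 0.569
t19.43 yaw 98.02 Mz -0.245 F [0.4 6.  4.4] p [615.9  77.7 380.7
[... 765 characters left out ...]
.563
t20.80 yaw 125.51 Mz -0.278 F [-0.2  5.3  5.4] p [615.9  77.7 380.7] op 0.564
t20.93 yaw 128.02 Mz -0.253 F [-0.6  5.6  5. ] p [615.8  77.7 380.7] op 0.566
t21.05 yaw 130.53 Mz -0.130 F [0.2 5.2 4.8] p [615.8  77.7 380.7] op 0.563
t21.18 yaw 133.04 Mz -0.125 F [-1.   5.1  4.5] p [615.8  77.7 380.7] op 0.566
t21.30 yaw 135.55 Mz -0.099 F [-0.7  5.   4. ] p [615.8  77.7 380.7] op 0.566
t21.43 yaw 138.06 Mz -0.014 F [-0.6  5.7  4.7] p [615.8  77.7 380.7] op 0.569
t21.55 yaw 140.51 Mz -0.281 F [0.1 4.3 5.4] p [615.8  77.6 380.7] op 0.564
t21.68 yaw 143.02 Mz -0.172 F [-0.5  4.5  5.2] p [615.8  77.6 380.7] op 0.565
t21.80 yaw 145.53 Mz -0.189 F [-1.   4.2  4.2] p [615.8  77.6 380.7] op 0.567
```

Detents were left at 65.5, 80.5, 95.5, 110.5, 125.5 and 140.5. That means clicks 0 to 5 are behind and the knob is drawing into click 6 at about 154.

```bash

python3 -m creep '[[[0,0,0],-0.5]]' >/dev/null; python3 m.py
python3 -m creep '[[[0,0,0],-1]]' >/dev/null; python3 m.py
python3 -m creep '[[[0,0,0],-1.6]]'>/dev/null; python3 -m creep '[[[0,0,0],1.4]]' >/dev/null; python3 m.py
```

```text
t21.93 yaw 148.04 Mz -0.130 F [-1.2  4.8  5.3] p [615.8  77.6 380.7] op 0.561
t22.05 yaw 153.12 Mz -0.063 F [-1.8  4.1  5.5] p [615.8  77.6 380.7] op 0.563
t22.30 yaw 153.85 Mz -0.002 F [-0.3  3.3  5.1] p [615.8  77.6 380.7] op 0.566
```

(That last pair of rows swung briefly to about 161° and back, with the knob still firmly held. The knob now rests at yaw 153.9 with no torque, which is click 6.) Releasing and rising.

```bash

python3 -m creep '[[[0,0,0],0],[[0,0,0],0],[[0,0,0],0],[[0,0,0],0]]' 85 >/dev/null; python3 m.py
python3 -m creep '[[[0,0,-0.5],0],[[0,0,-1.5],0],[[0,0,-3],0],[[0,0,-4],0],[[0,0,-4],0]]' 0 >/dev/null; python3 m.py
python3 - <<'E'
from h import *
from rig import sensors
# corrected frames: shift each start view so that its knob lands on the felt centre
K=np.array([615.7,77.5])
S=load("scene0");T=load("top0")
for s,k,l,pv,po in((S,(357,180.5),(367,213),(352,166),(359,148)),(T,(289,163),(333,124),(265,183),(246,181))):
    c=plane(s,*k,233)[:2]-K
    L,V,Q=[plane(s,*p,z)[:2]-c for p,z in((l,289),(pv,207),(po,241))]
    d=L-K; h=np.arctan2(d[1],d[0]); P=K-78*np.array([np.cos(h),np.sin(h)])
    print("corr",c.round(1),"heading",np.degrees(h).round(1),np.linalg.norm(d).round(1),"pivot",P.round(1),V.round(1),"post",Q.round(1),np.linalg.norm(Q-P).round(1),np.degrees(np.arctan2(*(Q-P)[::-1])).round(1))
E
```

```text
t22.80 yaw 153.95 Mz 0.002 F [-0.1 -0.6 -0.8] p [615.7  77.1 379.6] op 0.996
t23.43 yaw 153.94 Mz -0.009 F [ 0.3 -0.3 -0.2] p [615.8  77.3 504.5] op 0.000
corr [ 5.3 -8.2] heading -55.9 139.8 pivot [572.  142.1] [573.5 135.8] post [571.7 182.2] 40.1 90.4
corr [-4.6 -2. ] heading -54.7 135.9 pivot [570.6 141.1] [571.8 141.3] post [570.8 183.7] 42.6 89.8
```

Pivot is about (571, 141.5) and the post about (571, 185), pointing at 90°; both views agree. I'll straddle the post with the jaws 34 mm apart and tangential, then drag it round the arc.

```bash

python3 -m creep '[[[0,0,0],2],[[0,0,0],4],[[0,0,0],6],[[0,0,0],8],[[0,0,0],10]]' 34 >/dev/null
python3 -m creep '[[[0,0,0],1.4],[[0,0,0],2.8],[[0,0,0],2.8]]'>/dev/null; python3 m.py
python3 -m creep '[[[1.2,-0.5,0],0],[[2.4,-1,0],0],[[3.6,-1.5,0],0],[[3.6,-1.5,0],0]]' >/dev/null; python3 m.py
python3 -m creep '[[[0,0,1],0],[[0,0,2],0],[[0,0,2.7],0],[[0,0,2.7],0]]' >/dev/null; python3 m.py
python3 - <<'E'
from rig import cams
from h import *
s=cams.snapshot("scene");np.savez("pics/scene3.npz",**s)
cv2.imwrite("pics/s3.png",cv2.resize(s["image"][100:220,300:420,::-1],(600,600),interpolation=cv2.INTER_CUBIC))
E
```

```text
t24.43 yaw 90.01 Mz -0.056 F [ 0.2  0.4 -0. ] p [615.6  77.2 498.5] op 0.395
t24.93 yaw 90.24 Mz 0.027 F [ 0.2 -0.1 -0.1] p [569.8 187.2 499.3] op 0.395
t25.43 yaw 89.92 Mz 0.015 F [0.4 0.6 1.1] p [570.7 184.7 416.6] op 0.399
```

View pics/s3.png

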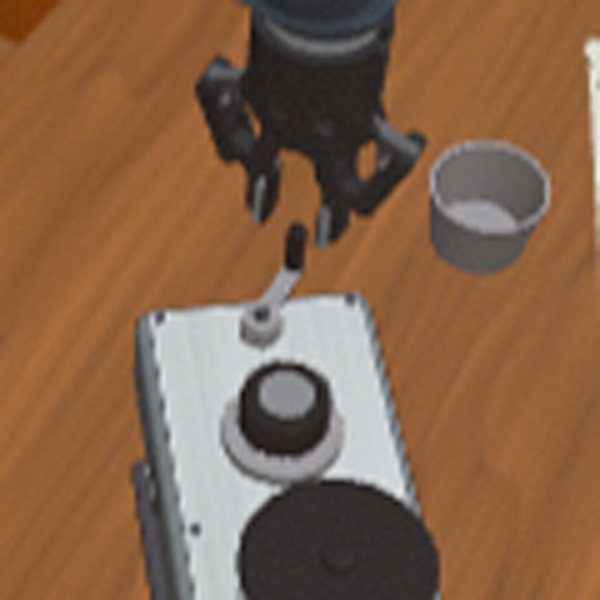

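The scene crop shows the post top at about (359,146), midway between the fingertips, with the cup well clear. Descending, narrowing the jaws and dragging.

```bash

python3 -m creep '[[[0,0,0.5],0],[[0,0,1],0],[[0,0,1],0]]' >/dev/null; python3 m.py
python3 -m creep '[[[0,0,0],0],[[0,0,0],0],[[0,0,0],0]]' 20 20 >/dev/null; python3 m.py
python3 -m creep '[[[-0.01,-0.13,0],-1],[[-0.02,-0.26,0],-2],[[-0.05,-0.39,0],-3],[[-0.09,-0.51,0],-4],[[-0.14,-0.63,0],-5]]' >/dev/null; python3 m.py
python3 -m creep '[[[-0.01,-0.13,0],-1],[[-0.02,-0.26,0],-2],[[-0.05,-0.39,0],-3],[[-0.09,-0.51,0],-4],[[-0.14,-0.63,0],-5]]' >/dev/null; python3 m.py
```

```text
t25.85 yaw 89.93 Mz 0.045 F [ 0.4 -0.5  0.2] p [570.4 185.2 386.8] op 0.397
t26.23 yaw 89.93 Mz 0.029 F [-0.  -0.2 -0.2] p [570.9 185.3 389.3] op 0.236
t26.85 yaw 115.07 Mz 0.003 F [ 6.   0.  -2.1] p [552.5 181.  389.3] op 0.238
t27.48 yaw 140.08 Mz 0.016 F [ 5.5  2.3 -3. ] p [537.1 169.4 389.4] op 0.235
```

```bash

python3 -m creep '[[[-0.01,-0.13,0],-1],[[-0.02,-0.26,0],-2]]' >/dev/null; python3 m.py
python3 -m creep '[[[0,-0.07,0],-0.5]]' >/dev/null; python3 m.py
python3 -m creep '[[[0,-0.07,0],-0.5]]' >/dev/null; python3 m.py
python3 -m creep '[[[0,-0.07,0],-0.5]]' >/dev/null; python3 m.py
python3 -m creep '[[[0,-0.07,0],-0.5]]' >/dev/null; python3 m.py
```

```text
t27.73 yaw 150.08 Mz -0.048 F [ 5.7  2.5 -3.1] p [532.5 163.2 389.4] op 0.236
t27.85 yaw 152.51 Mz -0.016 F [ 5.2  2.9 -3.1] p [531.5 161.4 389.4] op 0.231
t27.98 yaw 155.00 Mz -0.081 F [ 4.3  2.4 -2. ] p [530.5 159.6 389.4] op 0.233
t28.10 yaw 157.50 Mz -0.018 F [ 4.4  3.2 -1.4] p [529.6 157.8 389.5] op 0.235
t28.23 yaw 160.00 Mz -0.046 F [ 4.3  3.3 -1.5] p [528.8 155.9 389.5] op 0.232
```

```bash

python3 -m creep '[[[0,-0.05,0],-0.3]]' >/dev/null; python3 m.py
python3 -m creep '[[[0,-0.05,0],-0.3]]' >/dev/null; python3 m.py
python3 -m creep '[[[0,-0.05,0],-0.3]]' >/dev/null; python3 m.py
python3 -m creep '[[[0,-0.05,0],-0.3]]' >/dev/null; python3 m.py
python3 -m creep '[[[0,-0.05,0],0]]' >/dev/null; python3 m.py
```

```text
t28.35 yaw 161.47 Mz -0.020 F [ 4.8  3.6 -1.8] p [528.3 154.5 389.5] op 0.233
t28.48 yaw 162.97 Mz 0.038 F [ 5.3  3.9 -1.5] p [527.8 153.1 389.5] op 0.233
t28.60 yaw 164.45 Mz -0.097 F [ 8.7 10.5 -5.3] p [527.6 152.2 389.6] op 0.234
t28.73 yaw 165.94 Mz -0.094 F [12.4 16.1 -6.7] p [527.4 151.5 389.6] op 0.234
t28.85 yaw 165.90 Mz -0.155 F [14.  22.7 -7.6] p [527.2 150.8 389.6] op 0.234
```

There is a firm end stop: the force climbed from 6 to 26 N after about 70° of travel (1.2 rad is 69°), so the bolt went home. Easing off, opening and rising away.

```bash

python3 -m creep '[[[0,0.2,0],0],[[0,0.26,0],0]]' >/dev/null; python3 m.py
python3 -m creep '[[[0,0,0],0],[[0,0,0],0],[[0,0,0],0]]' 36 >/dev/null; python3 m.py
python3 -m creep '[[[0,0,-0.7],0],[[0,0,-2],0],[[0,0,-3.5],0],[[0,0,-4.5],0],[[0,0,-4.5],0]]' >/dev/null; python3 m.py
python3 -m creep '[[[1,0,0],0],[[2.5,0,0],0],[[4,0,0],0],[[4,0,0],0]]' >/dev/null; python3 m.py
python3 - <<'E'
from rig import cams
from h import *
K=np.array([615.7,77.5]);out=[]
for n,b in(("scene",(310,130)),("top",(235,110))):
    s=cams.snapshot(n);np.savez(f"pics/{n}4.npz",**s)
    out.append(cv2.resize(s["image"][b[1]:b[1]+100,b[0]:b[0]+80,::-1],(400,500),interpolation=cv2.INTER_CUBIC))
cv2.imwrite("pics/f4.png",np.hstack(out))
a,b=load("scene0"),load("scene4")
d=np.abs(a["image"].astype(int)-b["image"]).max(-1)
for nm,(u,v) in dict(jar=(290,333),brush=(235,322),cup=(397,141)).items(): print(nm,d[v-15:v+15,u-15:u+15].mean())
E
```

```text
t29.10 yaw 165.96 Mz 0.075 F [ 0.7 -0.6  0.3] p [528.  156.1 389. ] op 0.232
t29.48 yaw 165.91 Mz 0.005 F [ 0.7 -0.4 -0.4] p [528.  155.6 388.8] op 0.419
t30.10 yaw 165.92 Mz 0.023 F [-0.1 -0.4 -0. ] p [528.1 155.8 526.9] op 0.419
t30.60 yaw 166.04 Mz -0.001 F [-0.4  0.4  0.6] p [409.6 185.6 522.2] op 0.421
jar 2.2355555555555555
brush 2.2822222222222224
cup 2.192222222222222
```

View pics/f4.png

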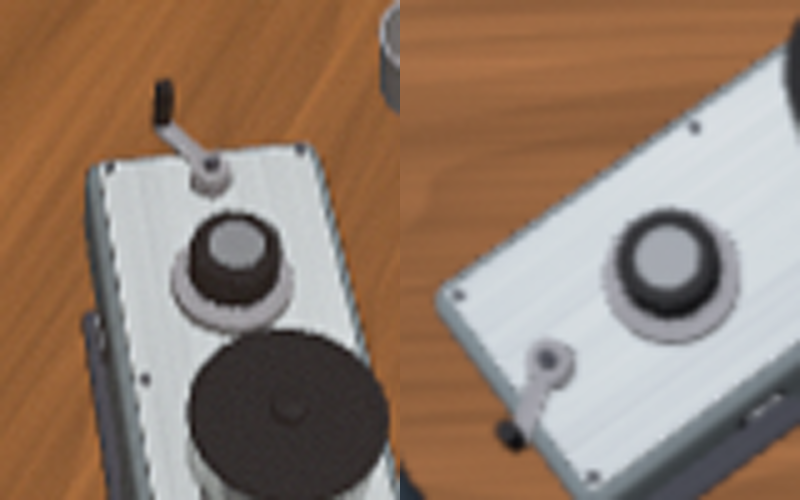

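The final views show the lever swung over, with its post at about (343,150) in the scene and (257,196) in the top view. The gripper is clear and the bystanders are unchanged. I'll check the lever angle and hand in.

```bash
python3 - <<'E'
from h import *
from rig import robot
K=np.array([615.7,77.5]);P=np.array([571.3,141.5])
for n,k,q in(("scene4",(357,179.5),(342.8,147.5)),("top4",(288.5,162),(257.2,196.6))):
    s=load(n);c=plane(s,*k,233)[:2]-K;Q=plane(s,*q,241)[:2]-c-P;print(n,np.linalg.norm(Q).round(1),np.degrees(np.arctan2(Q[1],Q[0])).round(1))
robot.hand_in()
E
```

```text
scene4 44.8 158.7
top4 45.1 162.7
the job is handed in; nothing more can be done
```

The mill is set and locked, and I handed the job in at about 31 s of the 72 s allowed.

- **Finding the stop:** I turned the knob clockwise through seven detents. At the next one the resistance stayed at about 0.43 N·m with the tool at rest, so the burrs had met at the stop. That is about 3° of press, well short of the 0.63 N·m counted as forcing.
- **Backing off:** I counted six detents, with the knob leaving clicks 0 to 5 every 15° as expected. It then rested at the sixth click with no torque on it before I let go. On the last step I mistyped a row and swung the held knob about 7° past that click before bringing it back.
- **Locking:** The lever moved with about 6 N, then met a firm end stop at 26 N. The two views put it at 159° and 163°, against about 90° at the start. That is 69 to 73° of travel, where 1.2 rad is 69°.
- **Final checks:** The gripper is clear and the wrist force is zero. The jar, brush and cup look unchanged in the scene view.

One check disagreed: the two cameras put the mill about 15 mm apart sideways. I found the knob's centre by closing the gripper gently on it, at about (615.7, 77.5), and corrected both views to that. The burr gap cannot be read finely enough to confirm the click count, so it rests on the torque I felt.

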